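Start the portable hotplate and set its child lock

ROBOT

A 6-joint arm with a two-finger parallel gripper is mounted at the origin on a cart in front of the work surface, level with it; the furniture and walls round the work are solid. World frame = base frame: x ahead of the robot, y to its left, z up, the work surface at z = 0. Lengths are in mm, angles in rad, forces in N, time in s.
With the tool pointing down it reaches from about 275 to 1000 mm from the base axis. Payload 8.4 kg.
Tool frame: the origin (TCP) lies at the very end of the fingers, on their centre line; the grasp point (between the pads) lies 19 mm behind it; z points along the fingers, y is the direction in which the jaws open and shut (so a half turn about z gives the same grasp; the last joint's range is limited). The gripper opens to 85 mm and grips with 20 to 120 N. Pads are 22 mm wide; open, the fingers measure 114 mm over their backs; the gripper's body (76 mm by 85 mm) begins 54 mm behind the grasp point. The pads swing forward as they close: fully open they stand 13 mm farther back than shut.
Start: joints at [-1.209, 0.353, 1.633, -0, 1.155, -0.002], TCP at [222.391, -584.097, 196.181] pointing down, gripper open.
Joint ranges: [-2.63, 2.63], [-0.92, 2.1], [0.06, 2.66], [-1.3, 4.44], [0, 2.69], [-3.02, 3.02]. Speed limits (rad/s): [2.22, 2.22, 2.79, 3.14, 3.14, 3.14].

INTERFACE

Orientations are given as [roll, pitch, yaw] about the fixed x, y, z axes, in that order (R = Rz(yaw) Ry(pitch) Rx(roll)).
In Python, from rig import sense, grab_frame, get_calibration, sign_off, boxes_of, trace gives the robot as it stands.
- The arm moves only by the tool servo_tool, never from a script. Its argument "rows" is a list of rows, each a list of 3 entries, a list of its own where there are three numbers: the finger opening in mm, from 0 to 85.4, then the shift along the tool's x, y, z in mm, then the turn, a rotation vector about the tool's x, y, z in degrees. A call has 1 to 8 rows; each row shifts and turns the commanded pose from where the row before left it, along the tool's axes as they then stand; what a row does not reach is not made up. A row lasts 1/8 s, in which the tool goes at most 62.5 mm and 10.7 degrees, less where a joint would pass 70% of its speed; a pose out of reach is approached as far as the arm can. A call is refused whole if a number of a shift passes 62.5 or a number of a turn 10.7, either way. A call with a gripper value outside its range is refused whole. The fingers move at their own pace and stop on an object; "force" is the grip in N (left out, the last holds). Time passes only in rows, so rows that do not move let the fingers close. It gives the time, the measured TCP pose, the force and the opening at its end, in the units of the state.
- sense(): the state, without advancing time (a new reading comes with each control period).
- grab_frame(name): name is "side" or "top"; returns the picture (420x560x3 uint8, blue, green, red); there is no depth.
- get_calibration(name): a dict with "intrinsics" (3x3 intrinsics, pixels), "world_to_cam" (4x4, takes a point from world to camera coordinates). Camera axes: x right, y down, z forward; pixel columns grow to the right and rows downward; lengths in mm; the calibration is good to about 2 mm. A picture is of the moment at which its call begins. get_calibration takes no time and is no camera call.
- sign_off(): hands the job in, once; it reports no verdict.
Trained networks look in the newest picture that a camera, given by its name, has taken for a name from the list of things; names that differ only in an ending like _2 or _b are one class to them, and where a whole thing is asked for, a point or a joint stands for the part that bears it (a point fixed in the world has none). Each returns a list of dicts, best first, with "conf" (0 to 1); they miss things now and then, are a little off and sometimes report something else, mostly with a low value. They report only what shows in the picture. A call takes as long as a camera call.
- boxes_of(camera, thing): "centre" ([x, y, z] in mm, in the coordinates of the camera as it stood for that picture, good to about 4 mm: the middle of the surface that is visible of it).
- trace(camera, thing): "mask" (420x560 bool, what is visible of it).
The state is a dict: "clock": time; "qpos": joint angles; "qvel": joint speeds; "joint_efforts": joint torques, N m; "eef_pos": TCP position; "tcp_rot": TCP orientation; "contact_force": force on the tool from outside, world axes, zero at the start; "wrist_torque": the same for the moment, N m; "opening": opening from 0.0 (shut) to 1.0 (fully open).
Only numpy, scipy, OpenCV 4.12 (cv2) and the standard library are available. Lean on these libraries where they do the work, as an engineer would, in place of code of your own. Each camera call takes 0.05 s, during which the arm holds its last target. There are 200 camera calls.

TASK

Start the portable hotplate and lock it, in this order: switch it on by pressing the raised end of the wide rocker fully down, then press the round start key all the way in and let it spring back, then set the child lock by pressing the raised end of the narrow rocker fully down. Do it with the closed fingertips; leave both rockers switched over. Do not press the square key or press the start key while the hotplate is off or locked, and leave the pot, cup and spice jar standing where they are.

Things in the scene. Friction and masses are not known exactly. Their poses are not given: they have to be found in the camera images.
- hotplate: fixed flat black box, 360 mm deep (its x), 300 mm wide (y), top 55 mm above its origin (centre of underside, at worktop height). Its -x side faces the robot, within 0.25 rad. Four controls stand on the aluminium panel, 88 mm deep, along that side: centres at x -135, y -97.5, -32.5, 32.5, 97.5 mm in its frame; which control is where changes. A pot stands on the black part behind
- wide_rocker_pad (a point): press point of the wide rocker: on top of its raised far half, on its centre line, 22 mm from the axle. Black V-shaped rocker 60 mm long (hotplate's x), 34 mm wide, axle along the hotplate's y at panel height, steel frame 2.5 mm high. Off: near half level, far half slopes up 0.32 rad away from the robot. On: far half level, near half up. The level half's face is 6 mm above the panel
- wide_rocker (a joint): tilt of the wide rocker (mains switch), rad: 0 off, 0.32 on, at its stop; starts between 0 and 0.05. Stiff axle (0.09 N m, about 4 N at the pad), no spring: stays where it is left
- round_key_top (a point): centre of the top of the round start key: black, 28 mm across, in a steel disc; its top stands 9 mm above the panel when free
- round_key (a joint): how far the round key is pressed, m: 0 free, 0.005 fully in. A spring returns it; about 1 N starts it, 4.2 N holds it fully in
- narrow_rocker_pad (a point): press point of the narrow rocker (child lock): on top of its raised far half, on its centre line, 18 mm from its axle. Shaped as the wide rocker, but 48 mm long by 18 mm wide; the level half's face is likewise 6 mm above the panel
- narrow_rocker (a joint): tilt of the narrow rocker, rad: 0 unlocked, 0.32 locked, at its stop; starts between 0 and 0.05. Stiff axle (0.06 N m, about 3.3 N at the pad), no spring: stays where it is left
- square_key_top (a point): centre of the top of the square key (26 by 26 mm, black, in a square steel plate), 9 mm above the panel; not to be pressed
- square_key (a joint): how far the square key is pressed, m: 0 free, 0.005 fully in; spring as the round key
- pot: open steel pot, about 150 mm across the rim and 85 mm high, standing loose on the hotplate behind the panel; origin at the centre of its underside
- cup: striped espresso cup, upside down, 60 mm wide, 83 mm with its handle, 49 mm high, loose on the worktop to the right of the panel; origin at the centre of the end it stands on
- spice_jar: spice jar with a dark cap, 41 mm across, 105 mm high, loose on the worktop to the left of the hotplate; origin at its underside

How it is judged:
By the outcome, as a careful person would: the job done as asked, in the order asked, and still so for the second after the job is handed in, with the robot touching nothing.
It also fails if it takes over 48 s, if anything falls off the work surface, if the arm or the gripper's body presses on something with over 40 N, if the wrist force passes 120 N, or if a joint passes its speed limit or range.

## Working session

There is one attempt and no reset: what is moved stays moved. The work goes in short steps, Python scripts to look and compute and a tool call to move; the robot and the scene stay as the last step left them, time stands still between calls to the robot, and variables do not carry over. Pictures are saved under pics/ and viewed, about 8 in all and at most 12, crops included, and the job is handed in when it is done.

Besides the shell and the picture viewer there is one more tool, called after "Request:" in YAML: its name, and indented under it one key for each argument. servo_tool: Moves the arm, as the interface text tells. Its arguments: {"type":"object","properties":{"rows":{"type":"array","items":{"type":"array"}},"force":{"type":"number"}},"required":["rows"]}

```bash
mkdir -p pics; cat > h.py <<'E'
import numpy as np, cv2
from rig import *
def pts(cam,things):
    T=np.linalg.inv(get_calibration(cam)["world_to_cam"]); o={}
    for t in things:
        o[t]=[(round(d["conf"],2),(T@np.r_[d["centre"],1])[:3].round(1)) for d in boxes_of(cam,t)[:3]]
    return o
E
python3 - <<'E'
from h import *
s=sense();print(s["clock"],s["eef_pos"],s["tcp_rot"],s["contact_force"])
for c in("top","side"):
    cv2.imwrite(f"pics/{c}0.png",grab_frame(c))
    C=get_calibration(c);print(c,C["intrinsics"],C["world_to_cam"])
    for k,v in pts(c,["hotplate","wide_rocker_pad","round_key_top","narrow_rocker_pad","square_key_top","pot","cup","spice_jar"]).items():print(k,v)
E
```

```text
0.0 [ 222.19026885 -583.59579322  195.44442671] [-3.14017205e+00  2.05568890e-05  3.63818016e-01] [-0.01288558  1.15048724  0.4921594 ]
top [[514.30487205   0.         282.8057316 ]
 [  0.         514.30487205 218.4512569 ]
 [  0.           0.           1.        ]] [[ 1.15271184e-02 -9.99914102e-01  6.23810993e-03  6.69076705e+01]
 [-9.91930460e-01 -1.22223532e-02 -1.26192621e-01  5.91163352e+02]
 [ 1.26258025e-01 -4.73313396e-03 -9.91986143e-01  1.05495674e+03]
 [ 0.00000000e+00  0.00000000e+00  0.00000000e+00  1.00000000e+00]]
hotplate [(0.56, array([581.3,  41. ,  57.5])), (0.22, array([468.2, -34.2,  62.1]))]
wide_rocker_pad [(0.88, array([470.7, -33.9,  61.8]))]
round_key_top [(0.58, array([482.7,  94.7,  65.6]))]
narrow_rocker_pad [(0.64, array([493.4, 159.6,  64.4])), (0.57, array([ 452.2, -152.7,   37.1]))]
square_key_top [(0.61, array([474.4,  33.6,  62. ]))]
pot [(0.72, array([690.3,  48.1,  60.9])), (0.7, array([495. , 159.6,  61.2]))]
cup [(0.61, array([ 448.8, -154.8,   38.4]))]
spice_jar [(0.57, array([591.5, 251.4, 102.9]))]
side [[505.76332949   0.         273.89720027]
 [  0.         505.76332949 202.04161675]
 [  0.           0.           1.        ]] [[-9.38572390e-01 -3.44260816e-01 -2.37982990e-02  5.58307778e+02]
 [-9.42203515e-02  3.21998800e-01 -9.42039966e-01  1.09529950e+02]
 [ 3.31970471e-01 -8.81930419e-01 -3.34655558e-01  8.75911127e+02]
 [ 0.00000000e+00  0.00000000e+00  0.00000000e+00  1.00000000e+00]]
hotplate [(0.73, array([660.3, 102.1, 113.5])), (0.69, array([485.7, 106.6,  62.8]))]
wide_rocker_pad [(0.73, array([468.3, -26.7,  61.3]))]
round_key_top [(0.6, array([490. , 103.6,  64.2]))]
narrow_rocker_pad []
square_key_top []
pot [(0.81, array([658.8,  99.4, 114.1])), (0.49, array([550.3, 150.5,  54.7]))]
cup [(0.74, array([ 443.4, -147.5,   37.1]))]
spice_jar [(0.98, array([584.8, 275.4,  58.9]))]
```

View pics/top0.png

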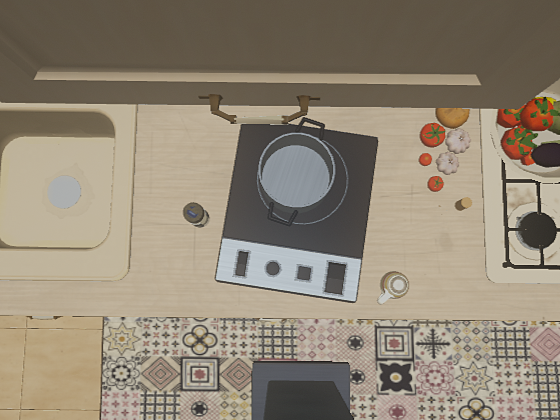

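View pics/side0.png

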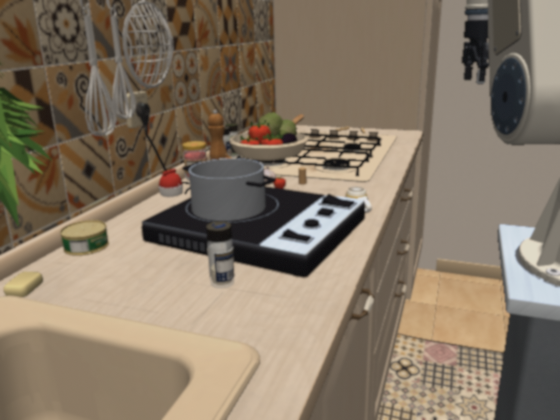

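```bash
cat > fit.py <<'E'
from h import *
C=get_calibration("top");K=C["intrinsics"];W=C["world_to_cam"]
im=cv2.imread("pics/top0.png")
P=K@W[:3]; Z=55.
H=P@np.array([[1,0,0],[0,1,0],[0,0,Z],[0,0,1.]])   # (x,y,1)->pix
# rectified: u = (240-y)*2 , v=(620-x)*2
A=np.array([[0,-.5,620],[-.5,0,240],[0,0,1.]])
r=cv2.warpPerspective(im,np.linalg.inv(H@A),(780,480),flags=cv2.INTER_CUBIC)
hsv=cv2.cvtColor(r,cv2.COLOR_BGR2HSV)
b,g,rr=[r[...,i].astype(int) for i in range(3)]
m=((b>rr+4)&(b>130)).astype(np.uint8)
m=cv2.morphologyEx(m,cv2.MORPH_CLOSE,np.ones((75,75)))
n,l,s,c=cv2.connectedComponentsWithStats(m);k=1+s[1:,4].argmax()
cs,_=cv2.findContours((l==k).astype(np.uint8),0,2)
R=cv2.minAreaRect(cs[0]);bx=cv2.boxPoints(R)
w=np.array([[620-v/2,240-u/2] for u,v in bx]);print("size mm",np.array(R[1])/2,R[2]);print(w.round(1))
cen=w.mean(0);e=w-cen
L=max([w[i]-w[i-1] for i in range(4)],key=np.linalg.norm); L*=np.sign(L[1]);yaw=np.arctan2(-L[0],L[1])
print("panel centre",cen,"yaw",yaw)
ex=np.array([np.cos(yaw),np.sin(yaw)]);ey=np.array([-ex[1],ex[0]])
cv2.polylines(r,[bx.astype(np.int32)],True,(0,255,0),1)
for n,y in zip(["narrow","round","square","wide"],[97.5,32.5,-32.5,-97.5]):
    p=cen+y*ey;print(n,p.round(1));cv2.circle(r,(int((240-p[1])*2),int((620-p[0])*2)),3,(0,0,255),-1)
cv2.imwrite("pics/rect.png",r)
E
python3 fit.py
```

```text
size mm [291.5401001   87.46910858] 8.13010311126709
[[460.7 212. ]
 [547.3 199.7]
 [506.1 -88.9]
 [419.5 -76.6]]
panel centre [483.40002   61.550003] yaw -0.14189711
narrow [497.2 158.1]
round [488.   93.7]
square [478.8  29.4]
wide [469.6 -35. ]
```

View pics/rect.png

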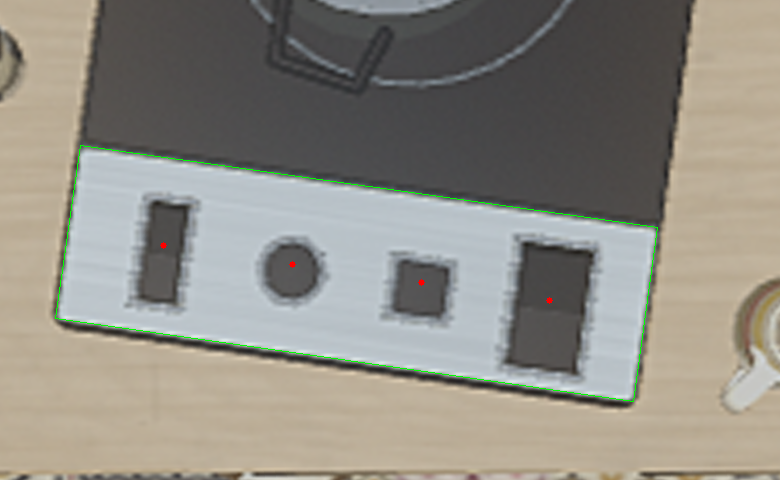

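Request:
servo_tool:
  rows:
    - [0,[0,0,0],[0,0,9.7]]
    - [0,[0,0,0],[0,0,9.7]]
    - [0,[0,0,0],[0,0,9.6]]
    - [0,[13,-40,0],[0,0,0]]
    - [0,[13,-40,0],[0,0,0]]
    - [0,[13,-40,0],[0,0,0]]
    - [0,[13,-40,0],[0,0,0]]
    - [0,[13,-40,0],[0,0,0]]
  force: 60

```text
clock: 1.9
eef_pos: [315.6, -394.2, 196.3]
tcp_rot: [3.141, -0.0, -0.143]
contact_force: [1.2, 0.0, -0.3]
opening: -0.002
```

Request:
servo_tool:
  rows:
    - [0,[13,-40,0],[0,0,0]]
    - [0,[13,-40,0],[0,0,0]]
    - [0,[13,-40,0],[0,0,0]]
    - [0,[13,-40,0],[0,0,0]]
    - [0,[13,-40,0],[0,0,0]]
    - [0,[13,-40,0],[0,0,0]]
    - [0,[0,0,0],[0,0,0]]
    - [0,[0,0,0],[0,0,0]]

```text
clock: 2.9
eef_pos: [426.2, -169.1, 196.2]
tcp_rot: [3.141, 0.0, -0.141]
contact_force: [0.2, -0.2, 0.8]
opening: 0.001
```

Request:
servo_tool:
  rows:
    - [0,[11,-35,0],[0,0,0]]
    - [0,[11,-35,0],[0,0,0]]
    - [0,[11,-35,0],[0,0,0]]
    - [0,[9.6,-34,0],[0,0,0]]
    - [0,[0,0,40],[0,0,0]]
    - [0,[0,0,40],[0,0,0]]
    - [0,[0,0,26],[0,0,0]]
    - [0,[0,0,0],[0,0,0]]

```text
clock: 3.9
eef_pos: [486.6, -38.3, 88.7]
tcp_rot: [3.141, 0.004, -0.144]
contact_force: [0.2, 0.7, -0.2]
opening: 0.0
```

```bash
python3 - <<'E'
from h import *
s=sense();print(s["clock"],s["eef_pos"],s["tcp_rot"],s["contact_force"])
t=grab_frame("top");d=grab_frame("side")
def proj(c,p):
    C=get_calibration(c);q=C["intrinsics"]@(C["world_to_cam"]@np.r_[p,1])[:3];return q[:2]/q[2]
e=s["eef_pos"]
S=4
out=[]
for c,im,(u0,v0) in(("top",t,(200,215)),("side",d,(250,120))):
    k=cv2.resize(im[v0:v0+130,u0:u0+190],None,fx=S,fy=S,interpolation=cv2.INTER_CUBIC)
    for p,col in((e,(0,0,255)),([488,-37.5,68],(0,255,0)),([485.5,94,64],(255,0,255)),([511.9,156,66.7],(0,255,255))):
        q=(proj(c,p)-[u0,v0]+.5)*S;cv2.circle(k,tuple(int(x) for x in q),4,col,1)
    cv2.imwrite(f"pics/{c}1.png",k)
E
```

```text
3.9 [486.56381639 -38.32213801  88.65735389] [ 3.14113235  0.00394871 -0.14380796] [ 0.17929759  0.73407101 -0.20446476]
```

View pics/side1.png

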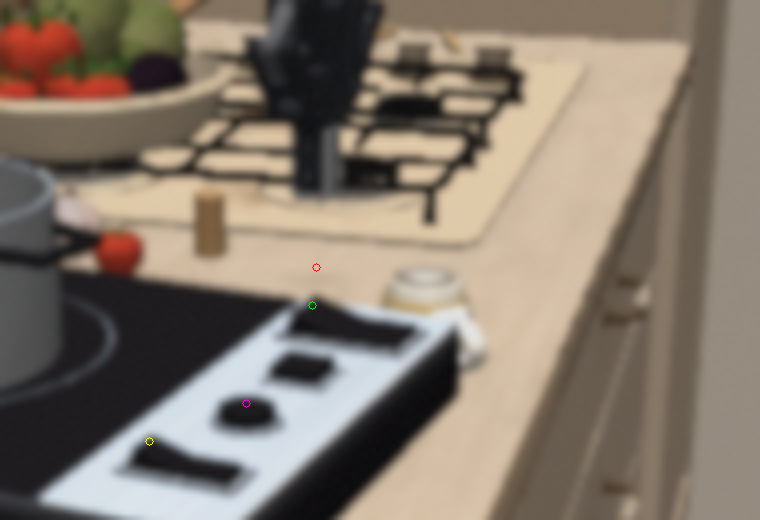

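View pics/top1.png

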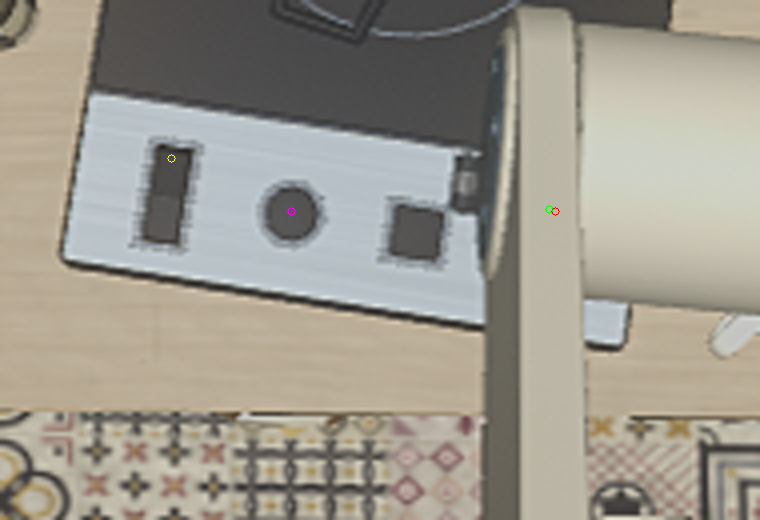

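```bash
python3 - <<'E'
from h import *
d=grab_frame("side");s=sense();print(s["clock"],s["eef_pos"],s["qpos"],s["opening"])
def proj(c,p):
    C=get_calibration(c);q=C["intrinsics"]@(C["world_to_cam"]@np.r_[p,1])[:3];return q[:2]/q[2]
k=cv2.resize(d[0:300,250:550],None,fx=2,fy=2,interpolation=cv2.INTER_CUBIC)
for z in(0,19,73,150):
    q=(proj("side",s["eef_pos"]+[0,0,z])-[250,0])*2;cv2.circle(k,tuple(int(x) for x in q),4,(0,0,255),1)
cv2.imwrite("pics/side2.png",k)
E
```

```text
4.05 [489.10490546 -38.00526747  91.29919364] [-8.05455739e-02  2.81406665e-01  2.01161737e+00 -1.03857362e-04
  8.46999325e-01  1.63357554e+00] 0.0014167666969617104
```

View pics/side2.png

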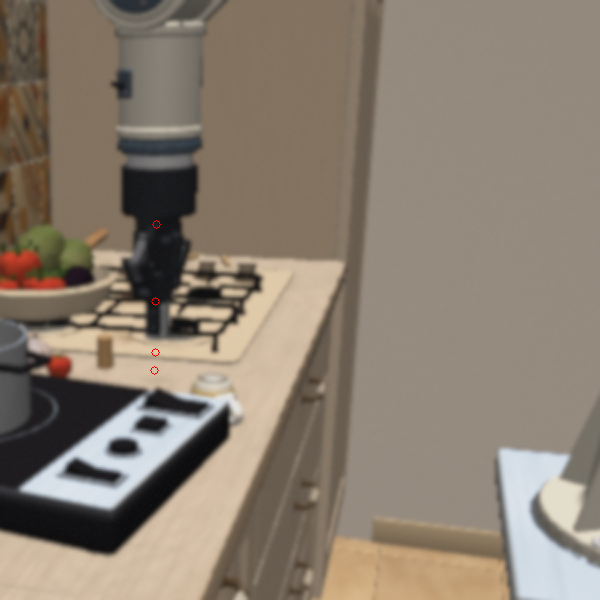

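```bash
python3 - <<'E'
from h import *
def proj(c,p):
    C=get_calibration(c);q=C["intrinsics"]@(C["world_to_cam"]@np.r_[p,1])[:3];return (q[:2]/q[2]).round(1)
for z in(0,13,32,73):print(z,proj("side",[222.4,-584,196.2+z]))
for z in(0,19,35,73):print(z,proj("side",[489,-38,91.3+z]))
for y in(-140,-90,-38):
  for x in (440,489,540): print(x,y,proj("side",[x,y,91.3]))
E
```

```text
0 [471.2  99.3]
13 [471.8  94.5]
32 [472.5  87.5]
73 [474.1  72.1]
0 [327.5 185.1]
19 [327.6 176.3]
35 [327.7 168.8]
73 [327.9 150.5]
440 -140 [360.7 173.5]
489 -140 [338.9 171.8]
540 -140 [316.8 170.1]
440 -90 [356.2 179.9]
489 -90 [333.5 178.1]
540 -90 [310.7 176.2]
440 -38 [351.  187.2]
489 -38 [327.5 185.1]
540 -38 [303.7 183.1]
```

Request:
servo_tool:
  rows:
    - [0,[0,0,8],[0,0,0]]
    - [0,[0,0,6],[0,0,0]]
    - [0,[0,0,4],[0,0,0]]
    - [0,[0,0,2],[0,0,0]]
    - [0,[0,0,0],[0,0,0]]

```text
clock: 4.68
eef_pos: [488.2, -37.2, 70.0]
tcp_rot: [-3.142, 0.0, -0.142]
contact_force: [0.3, -0.5, 0.3]
opening: 0.002
```

Request:
servo_tool:
  rows:
    - [0,[0,0,2],[0,0,0]]
    - [0,[0,0,1],[0,0,0]]
    - [0,[0,0,1],[0,0,0]]
    - [0,[0,0,0],[0,0,0]]

```text
clock: 5.18
eef_pos: [488.2, -37.3, 66.1]
tcp_rot: [3.142, 0.0, -0.142]
contact_force: [-0.2, -0.3, -0.0]
opening: 0.0
```

Request:
servo_tool:
  rows:
    - [0,[0,0,2],[0,0,0]]
    - [0,[0,0,2],[0,0,0]]
    - [0,[0,0,2],[0,0,0]]
    - [0,[0,0,0],[0,0,0]]

```text
clock: 5.68
eef_pos: [488.1, -37.3, 60.0]
tcp_rot: [-3.142, 0.0, -0.142]
contact_force: [-0.2, 0.2, -0.1]
opening: 0.002
```

```bash
python3 - <<'E'
from h import *
d=grab_frame("side");s=sense();print(s["clock"],s["eef_pos"],s["contact_force"])
k=cv2.resize(d[130:230,270:390],None,fx=6,fy=6,interpolation=cv2.INTER_CUBIC)
cv2.imwrite("pics/side3.png",k)
E
```

```text
5.725 [488.18894566 -37.27314375  60.08078209] [-0.08069504 -0.48252978  0.71300888]
```

View pics/side3.png

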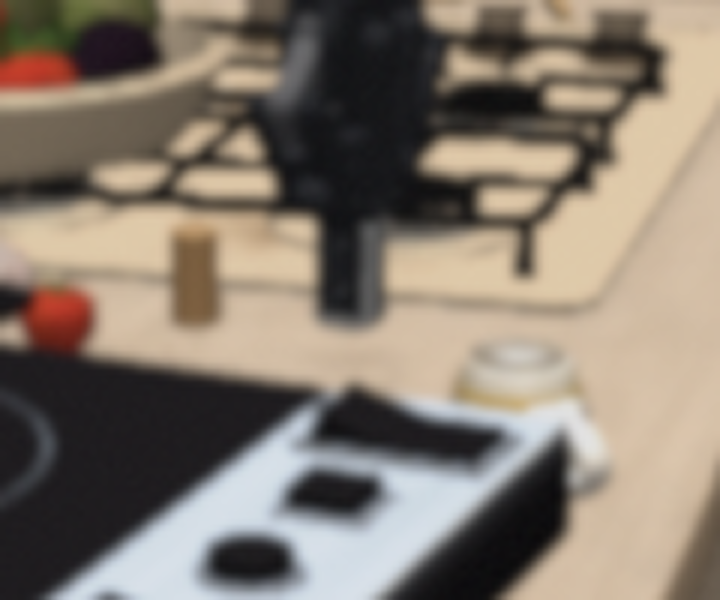

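Request:
servo_tool:
  rows:
    - [0,[0,0,3],[0,0,0]]
    - [0,[0,0,3],[0,0,0]]
    - [0,[0,0,3],[0,0,0]]
    - [0,[0,0,3],[0,0,0]]
    - [0,[0,0,0],[0,0,0]]

```text
clock: 6.35
eef_pos: [488.0, -37.3, 47.9]
tcp_rot: [3.142, 0.001, -0.142]
contact_force: [0.6, 0.2, -0.1]
opening: 0.004
```

```bash
python3 - <<'E'
from h import *
t=grab_frame("top");d=grab_frame("side");s=sense();print(s["clock"],s["eef_pos"],s["contact_force"])
a=cv2.resize(d[140:240,280:380],None,fx=4,fy=4,interpolation=cv2.INTER_CUBIC)
b=cv2.resize(t[190:290,270:370],None,fx=4,fy=4,interpolation=cv2.INTER_CUBIC)
cv2.imwrite("pics/both4.png",np.hstack([a,b]))
E
```

```text
6.45 [488.25798876 -37.30059832  48.16038432] [ 0.09667887 -0.21398687 -0.03848736]
```

View pics/both4.png

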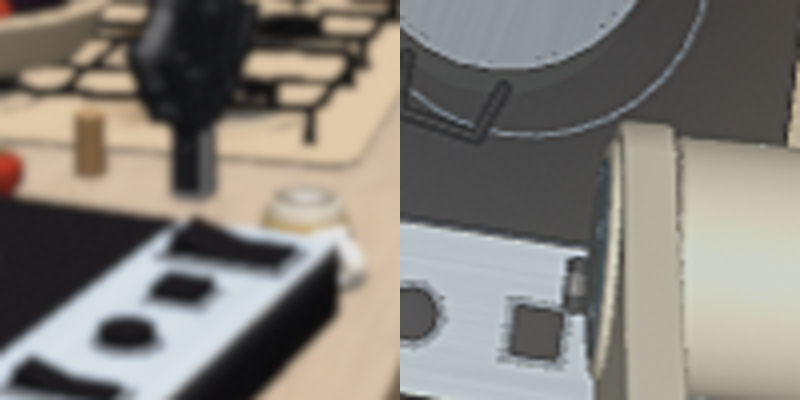

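Request:
servo_tool:
  rows:
    - [0,[0,0,2],[0,0,0]]
    - [0,[0,0,2],[0,0,0]]
    - [0,[0,0,2],[0,0,0]]
    - [0,[0,0,2],[0,0,0]]
    - [0,[0,0,0],[0,0,0]]

```text
clock: 7.08
eef_pos: [488.1, -37.3, 40.0]
tcp_rot: [3.142, 0.0, -0.142]
contact_force: [-0.1, 0.4, 0.2]
opening: -0.001
```

Request:
servo_tool:
  rows:
    - [0,[0,0,1],[0,0,0]]
    - [0,[0,0,1],[0,0,0]]
    - [0,[0,0,1],[0,0,0]]
    - [0,[0,0,0],[0,0,0]]

```text
clock: 7.58
eef_pos: [488.2, -37.3, 37.1]
tcp_rot: [-3.142, 0.0, -0.142]
contact_force: [0.5, -0.6, -0.2]
opening: -0.001
```

Request:
servo_tool:
  rows:
    - [0,[0,0,1],[0,0,0]]
    - [0,[0,0,1],[0,0,0]]
    - [0,[0,0,1],[0,0,0]]
    - [0,[0,0,0],[0,0,0]]

```text
clock: 8.07
eef_pos: [488.6, -37.3, 34.3]
tcp_rot: [-3.142, -0.001, -0.142]
contact_force: [0.4, 0.2, 1.2]
opening: 0.003
```

Request:
servo_tool:
  rows:
    - [0,[0,0,1],[0,0,0]]
    - [0,[0,0,1],[0,0,0]]
    - [0,[0,0,0],[0,0,0]]

```text
clock: 8.45
eef_pos: [489.3, -37.4, 32.5]
tcp_rot: [-3.142, -0.002, -0.142]
contact_force: [3.4, -0.8, 4.9]
opening: -0.003
```

Request:
servo_tool:
  rows:
    - [0,[0,0,1],[0,0,0]]
    - [0,[0,0,1],[0,0,0]]
    - [0,[0,0,1],[0,0,0]]
    - [0,[0,0,0],[0,0,0]]

```text
clock: 8.95
eef_pos: [488.5, -37.3, 29.2]
tcp_rot: [-3.142, -0.0, -0.142]
contact_force: [3.2, -0.2, 4.9]
opening: -0.007
```

Request:
servo_tool:
  rows:
    - [0,[0,0,1],[0,0,0]]
    - [0,[0,0,1],[0,0,0]]
    - [0,[0,0,0],[0,0,0]]

```text
clock: 9.32
eef_pos: [487.8, -37.2, 27.0]
tcp_rot: [3.142, 0.001, -0.142]
contact_force: [2.6, 1.1, 3.7]
opening: 0.002
```

Request:
servo_tool:
  rows:
    - [0,[0,0,1],[0,0,0]]
    - [0,[0,0,1],[0,0,0]]
    - [0,[0,0,0],[0,0,0]]

```text
clock: 9.7
eef_pos: [488.2, -37.3, 25.7]
tcp_rot: [3.142, 0.0, -0.142]
contact_force: [0.8, -0.0, 13.7]
opening: 0.0
```

Request:
servo_tool:
  rows:
    - [0,[0,0,1],[0,0,0]]
    - [0,[0,0,0],[0,0,0]]

```text
clock: 9.95
eef_pos: [488.3, -37.3, 25.5]
tcp_rot: [3.142, -0.0, -0.142]
contact_force: [-3.4, 0.3, 25.7]
opening: -0.001
```

Request:
servo_tool:
  rows:
    - [0,[0,0,-10],[0,0,0]]
    - [0,[0,0,-25],[0,0,0]]
    - [0,[-6,-33,0],[0,0,0]]
    - [0,[-5,-33,0],[0,0,0]]
    - [0,[-5,-33,0],[0,0,0]]
    - [0,[-5.3,-30.6,0],[0,0,0]]
    - [0,[0,0,0],[0,0,0]]
    - [0,[0,0,0],[0,0,0]]

```text
clock: 10.95
eef_pos: [484.5, 93.5, 58.7]
tcp_rot: [3.141, 0.002, -0.142]
contact_force: [0.2, 0.1, 0.6]
opening: 0.001
```

```bash
python3 - <<'E'
from h import *
t=grab_frame("top");d=grab_frame("side");s=sense();print(s["clock"],s["eef_pos"],s["contact_force"])
a=cv2.resize(d[140:240,280:380],None,fx=4,fy=4,interpolation=cv2.INTER_CUBIC)
b=cv2.resize(t[210:310,270:370],None,fx=4,fy=4,interpolation=cv2.INTER_CUBIC)
cv2.imwrite("pics/both5.png",np.hstack([a,b]))
E
```

```text
11.05 [484.96717221  93.1583931   58.9118535 ] [-0.3083164  -0.67486556 -0.28963332]
```

View pics/both5.png

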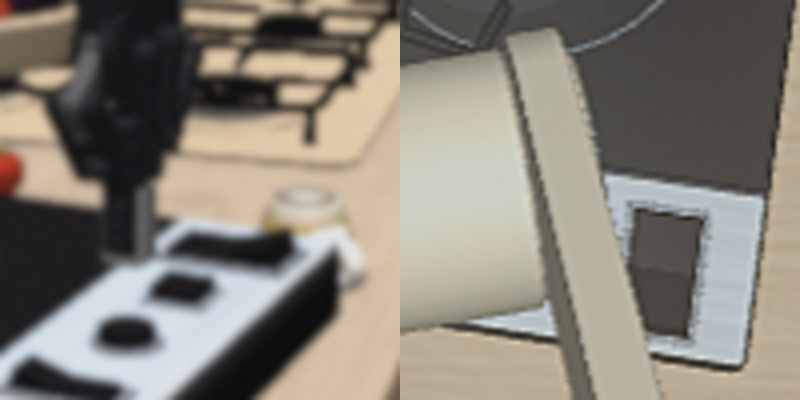

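Request:
servo_tool:
  rows:
    - [0,[0,0,10],[0,0,0]]
    - [0,[0,0,8],[0,0,0]]
    - [0,[0,0,5],[0,0,0]]
    - [0,[0,0,3],[0,0,0]]
    - [0,[0,0,0],[0,0,0]]

```text
clock: 11.68
eef_pos: [485.4, 94.0, 32.9]
tcp_rot: [3.141, 0.0, -0.142]
contact_force: [0.6, 0.1, 0.6]
opening: -0.001
```

Request:
servo_tool:
  rows:
    - [0,[0,0,2],[0,0,0]]
    - [0,[0,0,2],[0,0,0]]
    - [0,[0,0,1],[0,0,0]]
    - [0,[0,0,0],[0,0,0]]

```text
clock: 12.18
eef_pos: [485.6, 94.1, 28.2]
tcp_rot: [-3.142, -0.0, -0.142]
contact_force: [-0.1, -1.2, 2.3]
opening: -0.001
```

Request:
servo_tool:
  rows:
    - [0,[0,0,1],[0,0,0]]
    - [0,[0,0,1],[0,0,0]]
    - [0,[0,0,0],[0,0,0]]

```text
clock: 12.55
eef_pos: [485.7, 94.1, 26.2]
tcp_rot: [-3.141, -0.0, -0.142]
contact_force: [-0.5, -0.2, 2.8]
opening: 0.002
```

Request:
servo_tool:
  rows:
    - [0,[0,0,1],[0,0,0]]
    - [0,[0,0,1],[0,0,0]]
    - [0,[0,0,1],[0,0,0]]
    - [0,[0,0,0],[0,0,0]]

```text
clock: 13.05
eef_pos: [485.7, 94.1, 23.8]
tcp_rot: [-3.141, -0.0, -0.142]
contact_force: [-3.1, 0.5, 12.6]
opening: -0.001
```

Request:
servo_tool:
  rows:
    - [0,[0,0,1],[0,0,0]]
    - [0,[0,0,0],[0,0,0]]
    - [0,[0,0,0],[0,0,0]]

```text
clock: 13.42
eef_pos: [485.7, 94.1, 23.5]
tcp_rot: [-3.141, -0.0, -0.142]
contact_force: [-6.3, -0.6, 23.9]
opening: 0.003
```

Request:
servo_tool:
  rows:
    - [0,[0,0,-8],[0,0,0]]
    - [0,[0,0,-25],[0,0,0]]
    - [0,[9,-33,0],[0,0,0]]
    - [0,[8.5,-32,0],[0,0,0]]
    - [0,[0,0,0],[0,0,0]]
    - [0,[0,0,8],[0,0,0]]
    - [0,[0,0,7],[0,0,0]]
    - [0,[0,0,0],[0,0,0]]

```text
clock: 14.42
eef_pos: [511.1, 155.0, 39.2]
tcp_rot: [3.141, 0.002, -0.143]
contact_force: [0.3, 0.2, -0.3]
opening: 0.001
```

Request:
servo_tool:
  rows:
    - [0,[0,0,2],[0,0,0]]
    - [0,[0,0,2],[0,0,0]]
    - [0,[0,0,1],[0,0,0]]
    - [0,[0,0,1],[0,0,0]]
    - [0,[0,0,0],[0,0,0]]

```text
clock: 15.05
eef_pos: [512.1, 155.9, 34.1]
tcp_rot: [3.142, 0.0, -0.142]
contact_force: [0.3, 1.2, 0.4]
opening: 0.004
```

Request:
servo_tool:
  rows:
    - [0,[0,0,1],[0,0,0]]
    - [0,[0,0,1],[0,0,0]]
    - [0,[0,0,1],[0,0,0]]
    - [0,[0,0,1],[0,0,0]]
    - [0,[0,0,0],[0,0,0]]

```text
clock: 15.68
eef_pos: [513.0, 155.9, 30.5]
tcp_rot: [-3.141, -0.001, -0.142]
contact_force: [2.4, -1.3, 4.1]
opening: -0.001
```

Request:
servo_tool:
  rows:
    - [0,[0,0,1],[0,0,0]]
    - [0,[0,0,1],[0,0,0]]
    - [0,[0,0,1],[0,0,0]]
    - [0,[0,0,1],[0,0,0]]
    - [0,[0,0,0],[0,0,0]]

```text
clock: 16.3
eef_pos: [511.8, 156.0, 26.0]
tcp_rot: [3.142, 0.001, -0.142]
contact_force: [1.6, 1.7, 3.7]
opening: 0.004
```

Request:
servo_tool:
  rows:
    - [0,[0,0,1],[0,0,0]]
    - [0,[0,0,1],[0,0,0]]
    - [0,[0,0,0],[0,0,0]]

```text
clock: 16.68
eef_pos: [512.0, 156.0, 25.6]
tcp_rot: [-3.141, 0.0, -0.142]
contact_force: [-3.1, -0.9, 23.8]
opening: 0.003
```

Request:
servo_tool:
  rows:
    - [0,[0,0,-10],[0,0,0]]
    - [0,[0,0,-35],[0,0,0]]
    - [0,[0,0,-40],[0,0,0]]
    - [0,[0,0,-40],[0,0,0]]
    - [0,[-35,0,0],[0,0,0]]
    - [0,[-35,0,0],[0,0,0]]
    - [0,[-35,0,0],[0,0,0]]
    - [0,[-35,0,0],[0,0,0]]

```text
clock: 17.68
eef_pos: [370.8, 175.2, 148.5]
tcp_rot: [3.14, 0.003, -0.143]
contact_force: [-0.5, 1.3, 0.0]
opening: 0.004
```

Request:
servo_tool:
  rows:
    - [0,[0,40,0],[0,0,0]]
    - [0,[0,40,0],[0,0,0]]
    - [0,[0,40,0],[0,0,0]]
    - [0,[0,40,0],[0,0,0]]
    - [0,[0,40,0],[0,0,0]]
    - [0,[0,40,0],[0,0,0]]
    - [0,[0,40,0],[0,0,0]]
    - [0,[0,40,0],[0,0,0]]

```text
clock: 18.68
eef_pos: [326.4, -141.6, 148.7]
tcp_rot: [-3.141, 0.002, -0.142]
contact_force: [0.6, 0.2, 0.1]
opening: 0.001
```

Request:
servo_tool:
  rows:
    - [0,[0,0,0],[0,0,0]]
    - [0,[0,0,0],[0,0,0]]

```text
clock: 18.92
eef_pos: [327.1, -140.3, 148.7]
tcp_rot: [-3.141, 0.002, -0.143]
contact_force: [-0.8, -0.3, 0.4]
opening: 0.004
```

```bash
python3 - <<'E'
from h import *
t=grab_frame("top");d=grab_frame("side");s=sense();print(s["clock"],s["eef_pos"],s["contact_force"])
a=cv2.resize(d[140:300,190:390],None,fx=2,fy=2,interpolation=cv2.INTER_CUBIC)
b=cv2.resize(t[160:320,180:420],None,fx=2,fy=2,interpolation=cv2.INTER_CUBIC)[:,:400]
cv2.imwrite("pics/end.png",np.hstack([a,b]))
o=cv2.imread("pics/top0.png")
for n,(y0,y1,x0,x1) in dict(pot=(130,225,255,345),cup=(268,306,374,412),jar=(200,230,180,212)).items():
    print(n,np.abs(o[y0:y1,x0:x1].astype(int)-t[y0:y1,x0:x1]).mean().round(2))
E
```

```text
19.025 [ 327.65214596 -139.96616106  148.88589239] [-0.10979181  0.57820309  0.29834139]
pot 0.67
cup 0.57
jar 0.56
```

View pics/end.png

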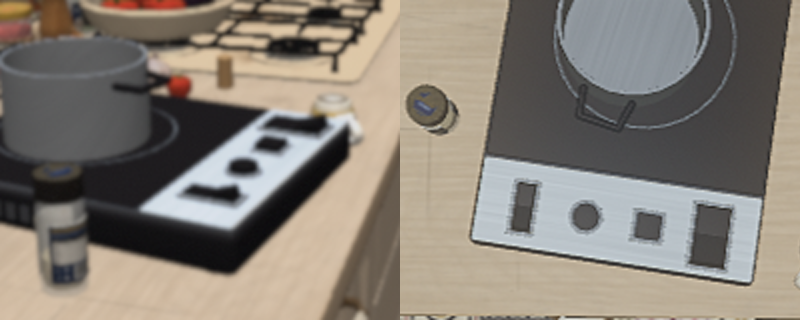

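The last picture shows both rockers with their near halves up (side view: narrow at about (215,190), wide at about (295,123)). The round key stands free, and the pot, jar and cup have not moved.

```bash
python3 -c "
from rig import *
print(sign_off())"
```

```text
the job is handed in; nothing more can be done
None
```

The hotplate is switched on, started and locked, in the order asked, and I handed the job in at about 19 s with the arm clear of everything.

**Presses:** I used the closed fingertips each time and pressed until the force rose sharply at the stop.

| Control | Force at the stop | What the readings showed |
|---|---|---|
| Wide rocker | about 26 N | turned at about 5 N before the stop |
| Round start key | about 24 N | about 5 mm of travel, then released |
| Narrow rocker | about 24 N | turned at about 4 N before the stop |

**Last checks:** In the final pictures both rockers have their near half up and the round key looks free. The pot, cup and jar areas of the top picture match the first one, with a mean difference of about 0.6 grey levels. The square key was passed over well clear and no force was felt there.

**What disagreed:**
- **Fingertip height:** the fingertips are really about 35 mm higher than the reported TCP height. The side camera showed this, and touch confirmed it at all three controls. I therefore set the depth of each press by force and the offset, not by the reported height.
- **Control positions:** in the top picture the controls lay about 2.5 mm nearer the robot than the centre of the panel outline I fitted. I aimed at the controls themselves.

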